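# Find the worn friction hinge on two roller guards

## Task

One of these two guard hoods has a worn friction hinge: find out which by lifting a hood by its black barrel knob to about half open (some 45 degrees), letting go completely for a moment, and watching whether it stays. The hood that stays must also bear a light push: with shut fingertips press straight down on top of its barrel knob with about 6 N (never more than 12) for a moment, then leave it standing half open with its bolt drawn. Leave the one that sinks fully shut and gently push its bolt fully home to the stop; disturb nothing else.

Things in the scene. Friction and masses are not known exactly. Their poses are not given: they have to be found in the camera images.
- guard_a: orange steel guard box with punched slots, 150 x 150 mm and 85 mm high, fixed to the table; origin under its centre. Its hood is hinged along the +x top edge (its x axis points from the bolt side to the hinge), y along the hinge. Guards a and b are alike, and either may stand on the left or right; one has the sound hinge and the other the worn one, which cannot be seen.
- hood_a (a joint): opening angle of the flat hood of guard a in rad, 0 = shut, stop at 1.2. The 4 mm steel hood (0.4 to 0.5 kg) turns about the guard's y axis. A sound friction hinge needs about 11 to 14 N upward at the barrel knob to lift, stands wherever it is left, and half open (0.6 to 1.0 rad) withstands at least 10 N straight down on the knob before it slips; a worn hinge needs 3 to 4 N and sinks shut in about a second when let go.
- hood_a_knob (a point): centre of hood a's black barrel knob (cylinder 26 mm across, 36 mm long, along the guard's y, on a 10 mm stud). Shut: 55 mm to the -x side of the guard's origin, 127.5 mm above the table, 38 mm above the hood. In the hood's frame: 130 mm from the hinge towards -x, 42 mm above it. Pinched from above by its flat ends it pivots between the fingers, so the hood swings without tilting the gripper.
- hood_a_hinge (a point): middle of the hinge line of hood a: 75 mm to the +x side of the guard's origin, 85.5 mm above the table
- bolt_a (a joint): travel of the sliding bolt on the front (-x side) of guard a in m: 0 to 0.006 at the start (drawn), about 0.030 at its hard stop (home); it slides towards the guard's +y, stays where it is left, and needs about 3 N
- bolt_a_post (a point): point on the axis of the bolt's upright steel thumb post, 11 mm thick (15 mm cap), 108 mm above the table; the post's top is at 122 mm, and it is free from 70 mm up. It stands 89 mm to the -x side of the guard's origin, and 50 mm to its -y side when drawn, 20 mm when home. Push it sideways with the fingertips.
- guard_b: orange steel guard box with punched slots, 150 x 150 mm and 85 mm high, fixed to the table; origin under its centre. Its hood is hinged along the +x top edge (its x axis points from the bolt side to the hinge), y along the hinge. Guards a and b are alike, and either may stand on the left or right; one has the sound hinge and the other the worn one, which cannot be seen.
- hood_b (a joint): opening angle of the flat hood of guard b in rad, 0 = shut, stop at 1.2. The 4 mm steel hood (0.4 to 0.5 kg) turns about the guard's y axis. A sound friction hinge needs about 11 to 14 N upward at the barrel knob to lift, stands wherever it is left, and half open (0.6 to 1.0 rad) withstands at least 10 N straight down on the knob before it slips; a worn hinge needs 3 to 4 N and sinks shut in about a second when let go.
- hood_b_knob (a point): centre of hood b's black barrel knob (cylinder 26 mm across, 36 mm long, along the guard's y, on a 10 mm stud). Shut: 55 mm to the -x side of the guard's origin, 127.5 mm above the table, 38 mm above the hood. In the hood's frame: 130 mm from the hinge towards -x, 42 mm above it. Pinched from above by its flat ends it pivots between the fingers, so the hood swings without tilting the gripper.
- hood_b_hinge (a point): middle of the hinge line of hood b: 75 mm to the +x side of the guard's origin, 85.5 mm above the table
- bolt_b (a joint): travel of the sliding bolt on the front (-x side) of guard b in m: 0 to 0.006 at the start (drawn), about 0.030 at its hard stop (home); it slides towards the guard's +y, stays where it is left, and needs about 3 N
- bolt_b_post (a point): point on the axis of the bolt's upright steel thumb post, 11 mm thick (15 mm cap), 108 mm above the table; the post's top is at 122 mm, and it is free from 70 mm up. It stands 89 mm to the -x side of the guard's origin, and 50 mm to its -y side when drawn, 20 mm when home. Push it sideways with the fingertips.
- roller: loose steel roller, 38 mm across, 52 mm high, standing; origin at its foot; a bystander, leave alone
- bearing: loose steel bearing ring, 38 mm across, 14 mm high; origin at its foot; a bystander, leave alone
- screwdriver: loose screwdriver, 180 mm, lying; a bystander, leave alone
- wrench: loose wrench, 170 mm, lying; a bystander, leave alone
- grease: grey jar with black lid, 60 mm across, 85 mm high; origin at its foot; a bystander, leave alone
- spare_knob: loose black knob, 40 mm across, 40 mm high; origin at its foot; a bystander, leave alone
- clamp_block: aluminium block 60 x 30 x 30 mm; origin under its centre; a bystander, leave alone

How it is judged (in metres and radians):
On the way, in this order (a step that is already met when the one before it is completed fails the run):
1. the sound hood stands half open by itself with the fingers off it (value of joint hood_a between 0.6 and 1.1 rad and contact force between the fingers and hood_a below 0.05 N), for 0.4 s.
2. the sound hood, half open, bears a light push of the fingertips on top of its knob (value of joint hood_a between 0.6 and 1.1 rad and contact force between the fingers and hood_a above 3.5 N and distance between the grasp point and hood_a_knob above 0.027 m), for 0.4 s.
At the end, for the whole second after the job is handed in: The sound hood stands by itself at 0.6 to 1.1 rad with its bolt still drawn (under 9 mm); the worn hood is shut (under 0.03 rad) with its bolt home (past 28 mm) (value of joint hood_a between 0.6 and 1.1 rad and velocity of joint hood_a between -0.05 and 0.05 rad/s and value of joint bolt_a below 0.009 m and value of joint hood_b below 0.03 rad and value of joint bolt_b above 0.028 m); the robot touches nothing.
It fails at once if a hood is pressed or struck with more than 12 N (other than by the grip round its knob) ((contact force between the fingers and hood_a above 12 N and distance between the grasp point and hood_a_knob above 0.027 m) or (contact force between the fingers and hood_b above 12 N and distance between the grasp point and hood_b_knob above 0.027 m)).
It fails at once if a bolt is forced with more than 20 N (contact force between the fingers and bolt_a above 20 N or contact force between the fingers and bolt_b above 20 N).
It fails at once if a bystander is disturbed (moved over 30 mm) (distance of any of roller, bearing, screwdriver, wrench, grease, spare_knob, clamp_block from where it was at the start of the episode above 0.03 m).
It also fails if it takes over 72 s, if anything falls off the work surface, if the arm or the gripper's body presses on something with over 40 N, if the wrist force passes 120 N, or if a joint passes its speed limit or range.

## Robot

A 6-joint arm with a two-finger parallel gripper is mounted at the origin on the work surface. World frame = base frame: x ahead of the robot, y to its left, z up, the work surface at z = 0. Lengths are in mm, angles in rad, forces in N, time in s.
With the tool pointing down it reaches from about 350 to 775 mm from the base axis. Payload 7.3 kg.
Tool frame: the origin (TCP) lies at the very end of the fingers, on their centre line; the grasp point (between the pads) lies 19 mm behind it (pinch_z is the distance from the TCP to the grasp point, in mm); z points along the fingers, y is the direction in which the jaws open and shut (so a half turn about z gives the same grasp; the last joint's range is limited). The gripper opens to 92 mm and grips with 3 to 60 N. Pads are 19 mm wide; open, the fingers measure 130 mm over their backs; the gripper's body (75 mm by 190 mm) begins 47 mm behind the grasp point.
Start: joints at [0.974, 0.342, 1.524, -0, 1.275, -0.146], TCP at [228.724, 472.578, 226.741] pointing down, gripper open.
Joint ranges: [-2.53, 2.53], [-0.77, 2.02], [0.04, 2.7], [-1, 4.14], [0.28, 2.66], [-3.11, 3.11]. Speed limits (rad/s): [2.57, 2.57, 3.14, 3.14, 3.14, 3.14].

## Interface

Orientations are given as [roll, pitch, yaw] about the fixed x, y, z axes, in that order (R = Rz(yaw) Ry(pitch) Rx(roll)).
In Python, from plant import * gives the robot as it stands.
- The arm moves only by the tool step_arm, never from a script. Its argument "moves" is one flat list of numbers, 7 for each row, row after row: the shift along the tool's x, y, z scaled (see below), then the turn, a rotation vector about the tool's x, y, z scaled (see below), then the closure, from -1 (fully open) to 1 (shut). A call has 1 to 8 rows; each row shifts and turns the pose as measured when the row begins, along the tool's axes as they then stand; what a row does not reach is not made up. The controller multiplies each number of a shift by 2 cm and each number of a turn by 4 degrees. A row lasts 1/12 s, in which the tool goes at most 41.7 mm and 7.16 degrees, less where a joint would pass 70% of its speed; a pose out of reach is approached as far as the arm can. A call with a number of a shift or a turn outside -1 to 1 is refused whole. A call with a gripper value outside its range is refused whole. The fingers move at their own pace and stop on an object; the grip force is fixed at half the most. Time passes only in rows, so rows that do not move let the fingers close. It gives the time, the measured TCP pose, the force and the opening at its end, in the units of the state.
- get_obs(): the state, without advancing time (a new reading comes with each control period).
- capture(name): name is "scene" or "top" or "wrist"; returns the picture (420x560x3 uint8, red, green, blue); there is no depth.
- get_calibration(name): a dict with "mtx" (3x3 intrinsics, pixels), "eye" and "orientation" of the camera in the world; the wrist camera has in their place "mount" (4x4, takes a point from camera to tool coordinates, whose origin is the TCP and whose axes are the flange's). Camera axes: x right, y down, z forward; pixel columns grow to the right and rows downward; lengths in mm; the calibration is good to about 2 mm. A picture is of the moment at which its call begins: read the wrist's pose just before it. get_calibration takes no time and is no camera call.
- close_job(): hands the job in, once; it reports no verdict.
The state is a dict: "time": time; "joint_positions": joint angles; "dq": joint speeds; "tau": joint torques, N m; "tool_pos": TCP position; "tcp_rot": TCP orientation; "contact_force": force on the tool from outside, world axes, zero at the start; "moment": the same for the moment, N m; "grip_width": finger opening in mm.
Only numpy, scipy, OpenCV 4.12 (cv2) and the standard library are available. Lean on these libraries where they do the work, as an engineer would, in place of code of your own. Each camera call takes 0.05 s, during which the arm holds its last target.

## Working session

There is one attempt and no reset: what is moved stays moved. The work goes in short steps, Python scripts to look and compute and a tool call to move; the robot and the scene stay as the last step left them, time stands still between calls to the robot, and variables do not carry over. Pictures are saved under pics/ and viewed, and the job is handed in when it is done.

Besides the shell and the picture viewer there is one more tool, called after "Call:" as name(argument=value, ...) on one line, values as JSON. step_arm: Moves the arm, as the interface text tells. Shifts and turns lie within -1 to 1; 1 stands for 2 cm of shift or 4 degrees of turn. Its arguments: {"type":"object","properties":{"moves":{"type":"array"}},"required":["moves"]}

```bash
ls; mkdir -p pics
python3 - <<'E'
from plant import *
import cv2
o=get_obs();print(o)
for n in ("scene","top"):
    im=capture(n);cv2.imwrite(f"pics/{n}0.png",im[:,:,::-1]);print(n,get_calibration(n))
print(get_calibration("wrist"))
E
```

```text
pics
{'time': 0.0, 'joint_positions': array([ 9.73998819e-01,  3.42723888e-01,  1.52500552e+00,  4.35431995e-06,
        1.27539880e+00, -1.45997677e-01]), 'dq': array([-0.00064416,  0.00010041,  0.00066938, -0.00035739, -0.0004155 ,
        0.0005441 ]), 'tau': array([ 1.36158003e-03, -4.31250930e+01, -2.44225520e+01,  7.17967772e-02,
        5.59143873e-02, -1.60348536e-04]), 'tool_pos': array([228.48423225, 472.22663133, 226.04837157]), 'tcp_rot': array([-3.14007404e+00, -2.27511407e-04,  2.69079138e+00]), 'contact_force': array([0.30994515, 0.44464887, 0.52417829]), 'moment': array([ 0.07055756, -0.01555002, -0.03640475]), 'grip_width': 91.99966316882562}
scene {'mtx': array([[421.35305563,   0.        , 287.12017728],
       [  0.        , 421.35305563, 205.36039575],
       [  0.        ,   0.        ,   1.        ]]), 'eye': array([967.88605481, 623.26745104, 821.42771664]), 'orientation': array([-2.35745606e+00,  8.47340573e-04,  2.55490906e+00])}
top {'mtx': array([[401.31537666,   0.        , 281.61656135],
       [  0.        , 401.31537666, 206.02905116],
       [  0.        ,   0.        ,   1.        ]]), 'eye': array([ 405.2588209 ,   -8.96952231, 1077.45078838]), 'orientation': array([-2.98744595,  0.01540081, -1.56270269])}
{'mtx': array([[293.19911553,   0.        , 277.14316967],
       [  0.        , 293.19911553, 208.80310549],
       [  0.        ,   0.        ,   1.        ]]), 'mount': array([[ 3.72143850e-04, -9.59316019e-01, -2.82334264e-01,
         7.62457406e+01],
       [ 9.99999850e-01,  4.70462648e-04, -2.80442618e-04,
         5.18156078e-01],
       [ 4.01860821e-04, -2.82334117e-01,  9.59316050e-01,
        -1.58823451e+02],
       [ 0.00000000e+00,  0.00000000e+00,  0.00000000e+00,
         1.00000000e+00]])}
```

View pics/top0.png

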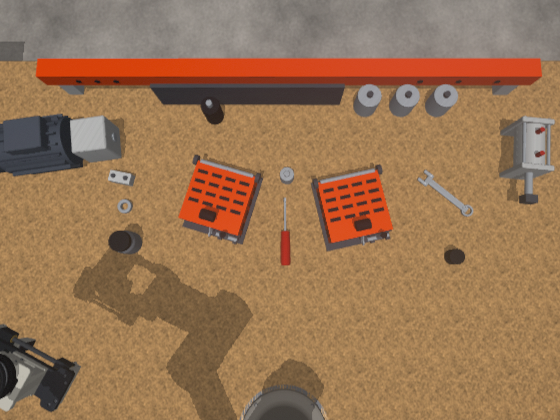

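View pics/scene0.png

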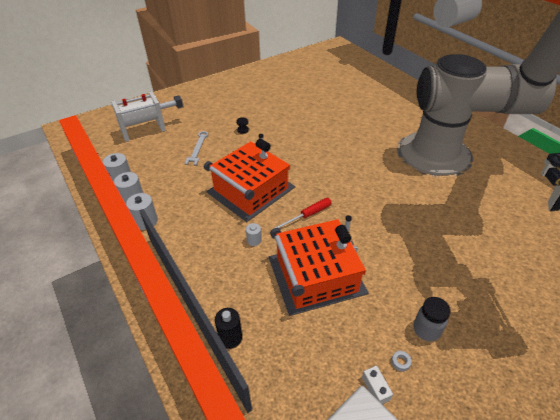

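Run:
```python
import cv2
im=cv2.imread("pics/top0.png")
for n,(x,y) in dict(L=(165,145),R=(300,150)).items():
    c=im[y:y+105,x:x+105]; cv2.imwrite(f"pics/top0{n}.png",cv2.resize(c,None,fx=5.7,fy=5.7,interpolation=cv2.INTER_CUBIC))
```

```text
(no output)
```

View pics/top0L.png

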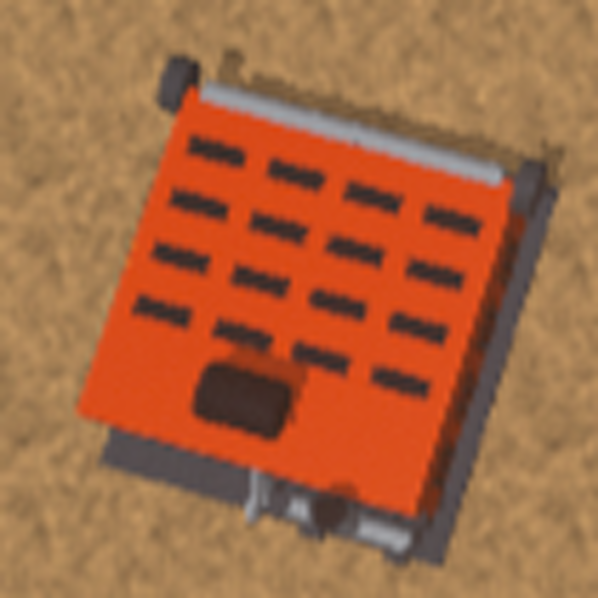

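View pics/top0R.png

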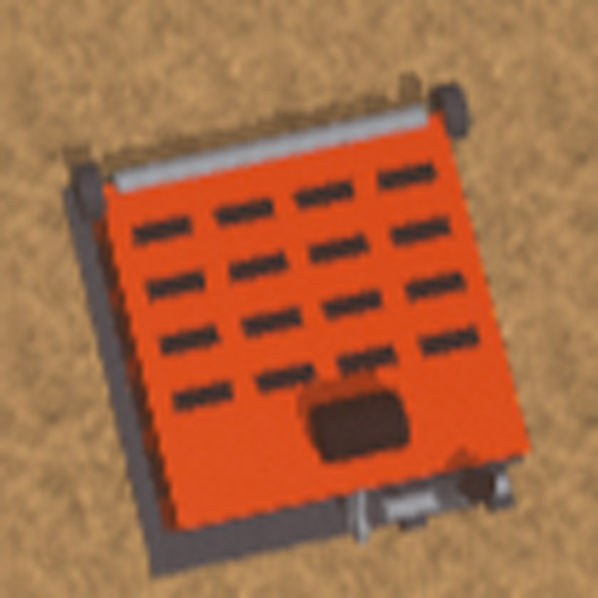

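```bash
cat > h.py <<'E'
import numpy as np, cv2
from scipy.spatial.transform import Rotation as R
from scipy.optimize import least_squares
from plant import *
def cam(n,tool=None):
    c=get_calibration(n)
    if n=="wrist":
        o=tool; T=np.eye(4);T[:3,:3]=R.from_euler('xyz',o['tcp_rot']).as_matrix();T[:3,3]=o['tool_pos'];M=T@c['mount']
        return c['mtx'],M[:3,:3],M[:3,3]
    return c['mtx'],R.from_euler('xyz',c['orientation']).as_matrix(),np.array(c['eye'])
def proj(cm,P):
    K,Rm,e=cm; q=(np.atleast_2d(P)-e)@Rm; q=q@K.T; return q[:,:2]/q[:,2:]
def ray(cm,uv,z):
    K,Rm,e=cm; d=Rm@np.linalg.solve(K,[uv[0],uv[1],1]); return e+d*(z-e[2])/d[2]
def g2w(p,P):
    P=np.atleast_2d(P).astype(float); c,s=np.cos(p[2]),np.sin(p[2])
    return np.c_[p[0]+c*P[:,0]-s*P[:,1],p[1]+s*P[:,0]+c*P[:,1],P[:,2]]
E
cat > fit.py <<'E'
from h import *
t=cam("top");s=cam("scene")
D={'L':((165,145),[(243,400),(80,410),(428,512),(180,83),(530,185),(333,508)],[(345,234),(348,218)],-.28),
'R':((300,150),[(360,425),(170,530),(530,455),(88,190),(452,110),(480,487)],[(263,146),(261,137)],.2)}
for k,(o,c,sc,y0) in D.items():
    uv=np.array(c)/5.7+np.array(o)-.4
    def model(q):
        p=q[:3]; return g2w(p,[[-55,0,127.5],[-75,q[3],89],[-75,-q[3],89],[75,q[4],87],[75,-q[4],87],[-89,q[5],121]])
    def f(q):
        W=model(q); return np.r_[(proj(t,W)-uv).ravel(),.5*(proj(s,W[[0,5]])-np.array(sc)).ravel()]
    x0=ray(t,uv[0],127); r=least_squares(f,[x0[0]+50,x0[1],y0,75,85,-48])
    print(k,r.x.round(3),r.fun.reshape(-1,2).round(2).tolist())
E
python3 fit.py
```

```text
L [ 5.82873e+02  1.68269e+02 -2.74000e-01  7.98400e+01  8.21100e+01
 -4.63860e+01] [[0.68, 0.26], [-0.54, -0.6], [-0.48, -0.77], [-0.17, 0.6], [-0.0, -0.0], [-0.48, 0.54], [-1.12, -0.86], [0.09, -0.91]]
R [ 5.62032e+02 -1.72748e+02  2.16000e-01  7.95430e+01  8.26440e+01
 -4.53010e+01] [[-0.58, 0.85], [0.22, -1.26], [0.17, -1.52], [-0.07, 0.3], [0.06, 0.89], [-0.15, 0.25], [0.32, -0.89], [0.17, -1.45]]
```

```bash
cat >> h.py <<'E'
G={'L':np.array([582.9,168.3,-.274]),'R':np.array([562.0,-172.7,.216])}
def plan(P,yaw,grip,n=None,pos=None,rot=None):
    o=get_obs(); p=np.array(o['tool_pos'] if pos is None else pos); Rm=R.from_euler('xyz',o['tcp_rot'] if rot is None else rot)
    Rt=R.from_euler('xyz',[np.pi,0,yaw]); P=np.array(P,float)
    rv=(Rm.inv()*Rt).as_rotvec(); d=P-p
    m=max(int(np.ceil(np.abs(d).max()/19.0 )),int(np.ceil(np.degrees(np.abs(rv).max())/3.9)),1)
    n=n or m
    rows=[]
    for i in range(n):
        ds=Rm.inv().apply(d/n)/20; rs=np.degrees(rv/n)/4
        rows.append([round(float(v),2)+0. for v in [*ds,*rs,grip]]); Rm=Rm*R.from_rotvec(rv/n)
    print(n,'rows, d',d.round(1),'rv',np.degrees(rv).round(1))
    for i in range(0,n,8): print([v for r in rows[i:i+8] for v in r])
def st():
    o=get_obs(); print('t',round(o['time'],2),'pos',np.round(o['tool_pos'],1),'rot',np.round(o['tcp_rot'],3),'F',np.round(o['contact_force'],1),'w',round(o['grip_width'],1))
def guard(k,x,y,z): return g2w(G[k],[x,y,z])[0]
E
python3 - <<'E'
from h import *
st();P=guard('L',-55,0,195);print(P);plan(P,G['L'][2]+np.pi,-1)
E
```

```text
t 0.1 pos [228.5 472.3 226.1] rot [-3.14  -0.     2.691] F [ 0.2  0.3 -0.4] w 91.6
[529.95170552 183.18214069 195.        ]
16 rows, d [ 301.4 -289.1  -31.1] rv [ -0.1  -0.  -10.1]
[-1.24, -0.4, 0.1, 0.0, 0.0, -0.16, -1.0, -1.24, -0.42, 0.1, 0.0, 0.0, -0.16, -1.0, -1.23, -0.43, 0.1, 0.0, 0.0, -0.16, -1.0, -1.23, -0.44, 0.1, 0.0, 0.0, -0.16, -1.0, -1.22, -0.46, 0.1, 0.0, 0.0, -0.16, -1.0, -1.22, -0.47, 0.1, 0.0, 0.0, -0.16, -1.0, -1.21, -0.48, 0.1, 0.0, 0.0, -0.16, -1.0, -1.21, -0.5, 0.1, 0.0, 0.0, -0.16, -1.0]
[-1.2, -0.51, 0.1, 0.0, 0.0, -0.16, -1.0, -1.2, -0.52, 0.1, 0.0, 0.0, -0.16, -1.0, -1.19, -0.54, 0.1, 0.0, 0.0, -0.16, -1.0, -1.18, -0.55, 0.1, 0.0, 0.0, -0.16, -1.0, -1.18, -0.56, 0.1, 0.0, 0.0, -0.16, -1.0, -1.17, -0.58, 0.1, 0.0, 0.0, -0.16, -1.0, -1.16, -0.59, 0.1, 0.0, 0.0, -0.16, -1.0, -1.16, -0.6, 0.1, 0.0, 0.0, -0.16, -1.0]
```

Call:
step_arm(moves=[-1,-0.35,0,0,0,-0.15,-1,-1,-0.35,0,0,0,-0.15,-1,-1,-0.35,0,0,0,-0.15,-1,-1,-0.35,0,0,0,-0.15,-1,-1,-0.35,0,0,0,-0.15,-1,-1,-0.35,0,0,0,-0.15,-1,-1,-0.35,0,0,0,-0.15,-1,-1,-0.35,0,0,0,-0.15,-1])

```text
time: 0.77
tool_pos: [352.9, 353.4, 222.7]
tcp_rot: [-3.134, -0.005, 2.786]
contact_force: [1.0, -0.2, -0.1]
grip_width: 92.0
```

```bash
sed -i 's#d).max()/19.0#Rm.inv().apply(d)).max()/19.0#' h.py
python3 - <<'E'
from h import *
st();P=guard('L',-55,0,195);plan(P,G['L'][2]+np.pi,-1)
E
```

```text
t 0.77 pos [352.9 353.4 222.7] rot [-3.134 -0.005  2.786] F [ 1.  -0.2 -0.1] w 92.0
12 rows, d [ 177.  -170.3  -27.7] rv [-0.4 -0.3 -4.7]
[-0.94, -0.41, 0.11, -0.01, -0.01, -0.1, -1.0, -0.94, -0.41, 0.11, -0.01, -0.01, -0.1, -1.0, -0.93, -0.42, 0.11, -0.01, -0.01, -0.1, -1.0, -0.93, -0.43, 0.11, -0.01, -0.01, -0.1, -1.0, -0.93, -0.43, 0.11, -0.01, -0.01, -0.1, -1.0, -0.92, -0.44, 0.11, -0.01, -0.01, -0.1, -1.0, -0.92, -0.45, 0.11, -0.01, -0.01, -0.1, -1.0, -0.92, -0.45, 0.11, -0.01, -0.01, -0.1, -1.0]
[-0.92, -0.46, 0.11, -0.01, -0.01, -0.1, -1.0, -0.91, -0.46, 0.12, -0.01, -0.01, -0.1, -1.0, -0.91, -0.47, 0.12, -0.01, -0.01, -0.1, -1.0, -0.91, -0.48, 0.12, -0.01, -0.01, -0.1, -1.0]
```

Call:
step_arm(moves=[-0.94,-0.41,0.1,0,0,-0.1,-1,-0.94,-0.41,0.1,0,0,-0.1,-1,-0.93,-0.42,0.1,0,0,-0.1,-1,-0.93,-0.43,0.1,0,0,-0.1,-1,-0.93,-0.43,0.1,0,0,-0.1,-1,-0.92,-0.44,0.1,0,0,-0.1,-1,-0.92,-0.45,0.1,0,0,-0.1,-1,-0.92,-0.45,0.1,0,0,-0.1,-1])

```text
time: 1.43
tool_pos: [475.2, 232.8, 203.2]
tcp_rot: [-3.131, -0.009, 2.844]
contact_force: [0.2, -0.7, 0.6]
grip_width: 91.9
```

Call:
step_arm(moves=[-0.9,-0.46,0.1,0,0,-0.1,-1,-0.9,-0.46,0.1,0,0,-0.1,-1,-0.9,-0.47,0.1,0,0,-0.1,-1,-0.6,-0.3,0.1,0,0,0,-1,0,0,0,0,0,0,-1])

```text
time: 1.85
tool_pos: [532.3, 175.7, 191.7]
tcp_rot: [-3.128, -0.013, 2.863]
contact_force: [-0.1, -0.8, -1.1]
grip_width: 92.0
```

Run:
```python
from h import *
st();o=get_obs();im=capture("wrist");cv2.imwrite("pics/w1.png",im[:,:,::-1])
c=cam("wrist",o)
print(proj(c,[guard('L',*v) for v in [(-55,0,127.5),(-55,18,140.5),(-55,-18,140.5),(-89,-47,121),(-75,79,89),(-75,-79,89)]]).round(0))
P=guard('L',-55,0,195);plan(P,G['L'][2]+np.pi,-1)
```

```text
t 1.85 pos [532.3 175.7 191.7] rot [-3.128 -0.013  2.863] F [-0.1 -0.8 -1.1] w 92.0
[[286. 217.]
 [310. 222.]
 [262. 222.]
 [227. 174.]
 [373. 183.]
 [199. 184.]]
1 rows, d [-1.5  6.7  3.2] rv [-0.7 -0.8 -0.2]
[0.17, 0.3, -0.16, -0.19, -0.2, -0.06, -1.0]
```

View pics/w1.png

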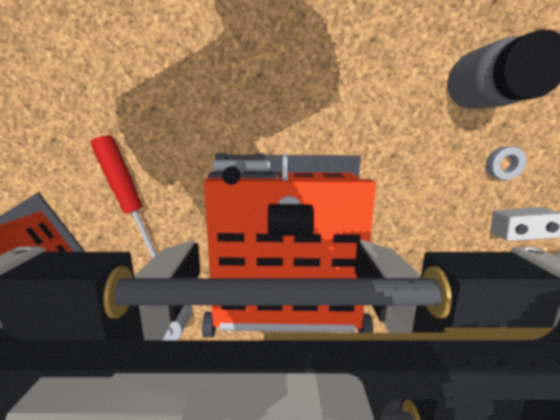

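```bash
sed -i 's/582.9,168.3/583.5,171.0/' h.py
python3 - <<'E'
from h import *
plan(guard('L',-55,0,109),G['L'][2]+np.pi,-1)
E
```

```text
5 rows, d [ -0.9   9.4 -82.8] rv [-0.7 -0.8 -0.2]
[0.02, 0.1, 0.83, -0.04, -0.04, -0.01, -1.0, 0.03, 0.1, 0.83, -0.04, -0.04, -0.01, -1.0, 0.03, 0.09, 0.83, -0.04, -0.04, -0.01, -1.0, 0.03, 0.09, 0.83, -0.04, -0.04, -0.01, -1.0, 0.03, 0.09, 0.83, -0.04, -0.04, -0.01, -1.0]
```

Call:
step_arm(moves=[0,0.25,0,-0.1,-0.1,0,-1,0,0.25,0.6,-0.1,-0.1,0,-1,0,0,0.8,0,0,0,-1,0,0,0.8,0,0,0,-1,0,0,0.8,0,0,0,-1,0,0,0.5,0,0,0,-1,0,0,0,0,0,0,-1])

```text
time: 2.48
tool_pos: [529.7, 195.5, 121.4]
tcp_rot: [3.134, 0.003, 2.868]
contact_force: [-0.4, -0.1, -0.2]
grip_width: 92.1
```

Run:
```python
from h import *
st();plan(guard('L',-55,0,109),G['L'][2]+np.pi,-1)
```

```text
t 2.48 pos [529.7 195.5 121.4] rot [3.134e+00 3.000e-03 2.868e+00] F [-0.4 -0.1 -0.2] w 92.1
1 rows, d [  0.8  -9.6 -12.4] rv [0.4 0.2 0. ]
[-0.17, -0.46, 0.62, 0.11, 0.04, 0.01, -1.0]
```

Call:
step_arm(moves=[-0.1,-0.45,0.2,0.05,0,0,-1,0,0,0.4,0,0,0,-1,0,0,0,0,0,0,-1])

```text
time: 2.73
tool_pos: [528.1, 188.3, 109.9]
tcp_rot: [3.137, 0.004, 2.872]
contact_force: [-0.1, -0.1, 0.2]
grip_width: 91.7
```

Run:
```python
from h import *
st();plan(guard('L',-55,0,109),G['L'][2]+np.pi,-1)
o=get_obs();im=capture("wrist");cv2.imwrite("pics/w2.png",im[:,:,::-1])
```

```text
t 2.73 pos [528.1 188.3 109.9] rot [3.137 0.004 2.872] F [-0.1 -0.1  0.2] w 91.7
1 rows, d [ 2.4 -2.4 -0.9] rv [0.3 0.2 0.2]
[-0.15, -0.08, 0.04, 0.07, 0.06, 0.06, -1.0]
```

View pics/w2.png

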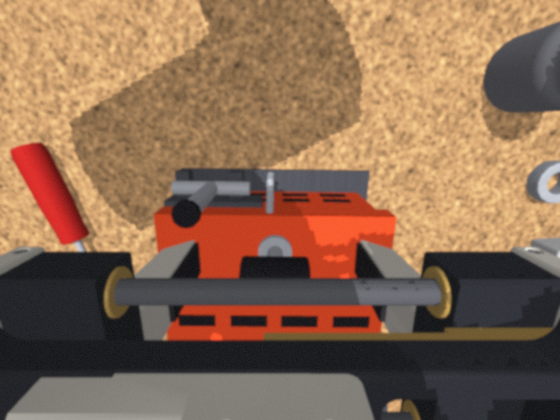

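Call:
step_arm(moves=[-0.1,0,0,0,0,0,1,0,0,0,0,0,0,1,0,0,0,0,0,0,1,0,0,0,0,0,0,1,0,0,0,0,0,0,1,0,0,0,0,0,0,1])

```text
time: 3.28
tool_pos: [532.3, 187.8, 113.0]
tcp_rot: [3.134, 0.009, 2.871]
contact_force: [0.2, -0.4, 0.8]
grip_width: 56.3
```

Run:
```python
from h import *
st()
# arc knob
a0=np.arctan2(42,130);r=np.hypot(42,130)
for a in np.arange(0,.95,.1): print(round(a,2),(75-r*np.cos(a0+a)).round(1),(85.5+r*np.sin(a0+a)).round(1),guard('L',75-r*np.cos(a0+a),0,85.5+r*np.sin(a0+a)).round(1))
```

```text
t 3.28 pos [532.3 187.8 113. ] rot [3.134 0.009 2.871] F [ 0.2 -0.4  0.8] w 56.3
0.0 -55.0 127.5 [530.6 185.9 127.5]
0.1 -50.2 140.3 [535.2 184.6 140.3]
0.2 -44.1 152.5 [541.1 182.9 152.5]
0.3 -36.8 164.0 [548.1 181.  164. ]
0.4 -28.4 174.8 [556.2 178.7 174.8]
0.5 -18.9 184.7 [565.3 176.1 184.7]
0.6 -8.6 193.6 [575.2 173.3 193.6]
0.7 2.6 201.4 [586.  170.3 201.4]
0.8 14.6 208.0 [597.5 167.1 208. ]
0.9 27.1 213.4 [609.6 163.7 213.4]
```

Call:
step_arm(moves=[0.08,0,0.12,0.05,0.1,0,1,0,0,0.05,0,0,0,1,0,0,0,0,0,0,1,0,0,0,0,0,0,1])

```text
time: 3.62
tool_pos: [530.2, 186.0, 109.5]
tcp_rot: [-3.141, 0.001, 2.871]
contact_force: [1.0, 4.3, 1.6]
grip_width: 35.9
```

Call:
step_arm(moves=[0,0,0,0,0,0,1,0,0,0,0,0,0,1])

```text
time: 3.78
tool_pos: [530.2, 186.1, 109.5]
tcp_rot: [-3.141, 0.001, 2.871]
contact_force: [0.2, -1.4, 1.5]
grip_width: 35.8
```

Call:
step_arm(moves=[-0.12,0,-0.32,0,0,0,1,-0.24,0,-0.64,0,0,0,1,-0.3,0,-0.6,0,0,0,1,-0.36,0,-0.58,0,0,0,1])

```text
time: 4.12
tool_pos: [547.6, 180.9, 148.0]
tcp_rot: [-3.138, -0.009, 2.87]
contact_force: [3.7, 0.6, -9.1]
grip_width: 35.5
```

```bash
cat >> h.py <<'E'
def ang(k,relx=0):
    o=get_obs(); p=o['tool_pos']+np.array([0,0,19]); c,s=np.cos(G[k][2]),np.sin(G[k][2]); d=p[:2]-G[k][:2]
    gx,gy=c*d[0]+s*d[1],-s*d[0]+c*d[1]; print('gx,gy,z',np.round([gx,gy,p[2]],1),'r',round(np.hypot(75-gx,p[2]-85.5),1),'ang',round(np.arctan2(p[2]-85.5,75-gx)-np.arctan2(42,130),3))
E
python3 - <<'E'
from h import *
st();ang('L')
E
```

```text
t 4.12 pos [547.6 180.9 148. ] rot [-3.138 -0.009  2.87 ] F [ 3.7  0.6 -9.1] w 35.5
gx,gy,z [-3.73e+01 -1.00e-01  1.67e+02] r 138.7 ang 0.315
```

Call:
step_arm(moves=[-0.42,0,-0.48,0,0,0,1,-0.47,0,-0.48,0,0,0,1,-0.52,0,-0.43,0,0,0,1,-0.56,0,-0.38,0,0,0,1,-0.4,0,-0.2,0,0,0,1,0,0,0,0,0,0,1])

```text
time: 4.62
tool_pos: [586.2, 169.6, 185.3]
tcp_rot: [-3.134, -0.038, 2.869]
contact_force: [1.2, 0.1, -6.4]
grip_width: 35.9
```

Run:
```python
from h import *
st();ang('L')
im=capture("scene");cv2.imwrite("pics/s2.png",im[:,:,::-1])
```

```text
t 4.62 pos [586.2 169.6 185.3] rot [-3.134 -0.038  2.869] F [ 1.2  0.1 -6.4] w 35.9
gx,gy,z [  3.   -0.6 204.3] r 138.9 ang 0.713
```

View pics/s2.png

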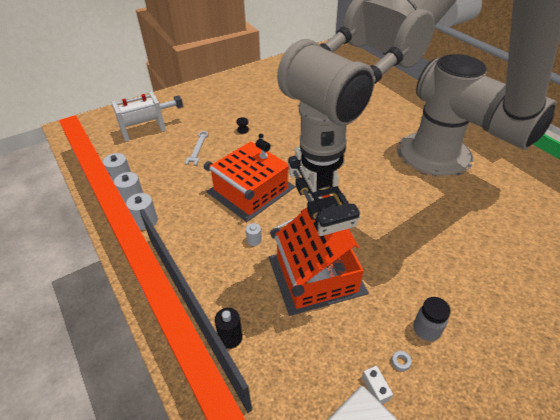

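Call:
step_arm(moves=[-0.5,0,-0.3,0,-0.2,0,1,-0.1,0,-0.1,0,-0.1,0,1,0,0,0,0,0,0,1])

```text
time: 4.92
tool_pos: [594.7, 167.1, 190.1]
tcp_rot: [-3.132, -0.025, 2.869]
contact_force: [-2.4, -0.0, 1.5]
grip_width: 36.0
```

Run:
```python
from h import *
st();ang('L')
```

```text
t 4.92 pos [594.7 167.1 190.1] rot [-3.132 -0.025  2.869] F [-2.4 -0.   1.5] w 36.0
gx,gy,z [ 11.8  -0.7 209.1] r 138.8 ang 0.786
```

Release.

Call:
step_arm(moves=[0,0,0,0,0,0,-1,0,0,0,0,0,0,-1,0,0,0,0,0,0,-1,0,0,0,0,0,0,-1,0,0,0,0,0,0,-1,0,0,0,0,0,0,-1])

```text
time: 5.42
tool_pos: [595.1, 167.6, 192.0]
tcp_rot: [-3.133, -0.02, 2.871]
contact_force: [0.1, -0.6, -1.2]
grip_width: 71.1
```

Run:
```python
from h import *
st();ang('L')
im=capture("scene");cv2.imwrite("pics/s3.png",im[:,:,::-1])
```

```text
t 5.42 pos [595.1 167.6 192. ] rot [-3.133 -0.02   2.871] F [ 0.1 -0.6 -1.2] w 71.1
gx,gy,z [ 1.20e+01 -1.00e-01  2.11e+02] r 140.4 ang 0.793
```

View pics/s3.png

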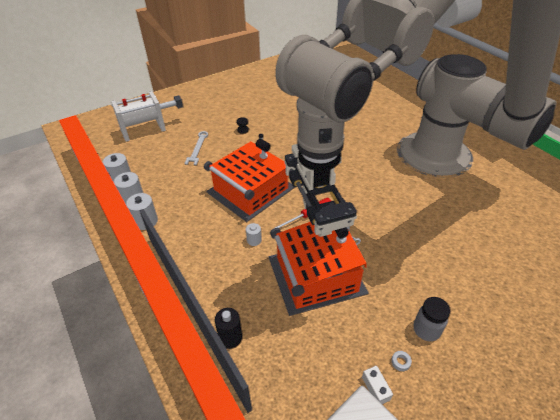

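Run:
```python
from h import *
plan(guard('L',-94,-90,190),G['L'][2]+np.pi,1)
```

```text
6 rows, d [-126.4  -57.8   -2. ] rv [-0.5 -1.1  0.2]
[0.89, -0.75, 0.04, -0.02, -0.05, 0.01, 1.0, 0.89, -0.75, 0.04, -0.02, -0.05, 0.01, 1.0, 0.89, -0.75, 0.03, -0.02, -0.05, 0.01, 1.0, 0.88, -0.75, 0.03, -0.02, -0.05, 0.01, 1.0, 0.88, -0.75, 0.02, -0.02, -0.05, 0.01, 1.0, 0.88, -0.75, 0.02, -0.02, -0.05, 0.01, 1.0]
```

Call:
step_arm(moves=[0.89,-0.75,0,0,-0.1,0,1,0.89,-0.75,0,0,-0.1,0,1,0.89,-0.75,0,0,-0.05,0,1,0.89,-0.75,0,0,-0.05,0,1,0.89,-0.75,0,0,0,0,1,0.6,-0.5,0,0,0,0,1,0,0,0,0,0,0,1])

```text
time: 6.05
tool_pos: [470.2, 110.8, 192.0]
tcp_rot: [-3.133, 0.003, 2.872]
contact_force: [-0.4, 0.5, -0.3]
grip_width: 37.4
```

Run:
```python
from h import *
st();plan(guard('L',-94,-90,96),G['L'][2]+np.pi,1)
o=get_obs();im=capture("wrist");cv2.imwrite("pics/w3.png",im[:,:,::-1])
c=cam("wrist",o)
print(proj(c,[guard('L',*v) for v in [(-55,0,127.5),(-89,-47,122),(-89,-47,108),(-75,79,89),(-75,-79,89)]]).round(0))
```

```text
t 6.05 pos [470.2 110.8 192. ] rot [-3.133e+00  3.000e-03  2.872e+00] F [-0.4  0.5 -0.3] w 37.4
6 rows, d [ -1.6  -1.  -96. ] rv [-0.5  0.2  0.3]
[0.01, 0.0, 0.8, -0.02, 0.01, 0.01, 1.0, 0.01, -0.01, 0.8, -0.02, 0.01, 0.01, 1.0, 0.01, -0.01, 0.8, -0.02, 0.01, 0.01, 1.0, 0.01, -0.01, 0.8, -0.02, 0.01, 0.01, 1.0, 0.01, -0.01, 0.8, -0.02, 0.01, 0.01, 1.0, 0.01, -0.01, 0.8, -0.02, 0.01, 0.01, 1.0]
[[383. 264.]
 [328. 224.]
 [325. 218.]
 [455. 227.]
 [288. 226.]]
```

View pics/w3.png

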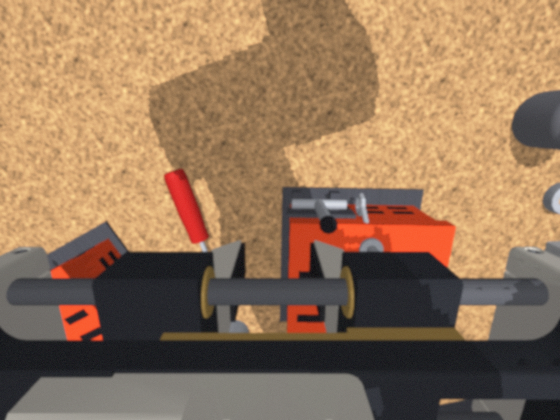

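Call:
step_arm(moves=[0,0,0.5,0,0,0,1,0,0,0.8,0,0,0,1,0,0,0.8,0,0,0,1,0,0,0.8,0,0,0,1,0,0,0.8,0,0,0,1,0,0,0.6,0,0,0,1,0,0,0.2,0,0,0,1,0,0,0,0,0,0,1])

```text
time: 6.77
tool_pos: [483.2, 113.0, 101.1]
tcp_rot: [-3.14, 0.018, 2.872]
contact_force: [0.2, 0.6, -0.9]
grip_width: 0.4
```

Run:
```python
from h import *
st();ang('L');plan(guard('L',-94,-74,96),G['L'][2]+np.pi,1)
```

```text
t 6.77 pos [483.2 113.  101.1] rot [-3.14   0.018  2.872] F [ 0.2  0.6 -0.9] w 0.4
gx,gy,z [-80.8 -83.  120.1] r 159.6 ang -0.094
1 rows, d [-10.2  12.2  -5.1] rv [-0.1  1.   0.3]
[0.66, 0.45, 0.24, -0.03, 0.26, 0.06, 1.0]
```

Call:
step_arm(moves=[0.6,-0.1,0,0,0.2,0,1,0.1,0,0,0,0,0,1,0,0,0.1,0,0,0,1,0,0,0,0,0,0,1])

```text
time: 7.1
tool_pos: [469.9, 115.6, 100.4]
tcp_rot: [-3.141, 0.006, 2.872]
contact_force: [-0.8, 0.4, 0.6]
grip_width: 0.7
```

Run:
```python
from h import *
st();ang('L');plan(guard('L',-94,-74,96),G['L'][2]+np.pi,1)
```

```text
t 7.1 pos [469.9 115.6 100.4] rot [-3.141  0.006  2.872] F [-0.8  0.4  0.6] w 0.7
gx,gy,z [-94.4 -84.1 119.4] r 172.8 ang -0.115
1 rows, d [ 3.1  9.6 -4.4] rv [-0.   0.3  0.3]
[-0.02, 0.5, 0.22, -0.01, 0.08, 0.07, 1.0]
```

Call:
step_arm(moves=[0,0.3,0.1,0,0.05,0,1,0,0.2,0,0,0,0,1,0,0.15,0,0,0,0,1,0,0.15,0,0,0,0,1])

```text
time: 7.43
tool_pos: [475.3, 131.9, 99.7]
tcp_rot: [-3.141, 0.005, 2.872]
contact_force: [-1.4, -2.9, -0.9]
grip_width: 0.5
```

Run:
```python
from h import *
st();ang('L')
```

```text
t 7.43 pos [475.3 131.9  99.7] rot [-3.141  0.005  2.872] F [-1.4 -2.9 -0.9] w 0.5
gx,gy,z [-93.6 -66.9 118.7] r 171.8 ang -0.118
```

Call:
step_arm(moves=[0,0.15,0,0,0,0,1,0,0.15,0,0,0,0,1,0,0.15,0,0,0,0,1,0,0.15,0,0,0,0,1])

```text
time: 7.77
tool_pos: [478.8, 143.8, 99.6]
tcp_rot: [-3.139, 0.005, 2.872]
contact_force: [-0.3, -3.4, 0.5]
grip_width: 0.2
```

Run:
```python
from h import *
st();ang('L')
```

```text
t 7.77 pos [478.8 143.8  99.6] rot [-3.139  0.005  2.872] F [-0.3 -3.4  0.5] w 0.2
gx,gy,z [-93.5 -54.5 118.6] r 171.7 ang -0.118
```

Smaller steps to the stop, watching the force.

Call:
step_arm(moves=[0,0.12,0,0,0,0,1,0,0.1,0,0,0,0,1])

```text
time: 7.93
tool_pos: [480.2, 148.5, 99.6]
tcp_rot: [-3.139, 0.005, 2.873]
contact_force: [-1.1, -2.8, -0.1]
grip_width: 0.7
```

Call:
step_arm(moves=[0,0.1,0,0,0,0,1])

```text
time: 8.02
tool_pos: [480.7, 150.6, 99.6]
tcp_rot: [-3.139, 0.005, 2.873]
contact_force: [-0.6, -3.0, 0.6]
grip_width: 0.4
```

Call:
step_arm(moves=[0,0.08,0,0,0,0,1])

```text
time: 8.1
tool_pos: [481.3, 152.4, 99.6]
tcp_rot: [-3.139, 0.005, 2.873]
contact_force: [0.3, -3.1, 0.3]
grip_width: 0.5
```

Run:
```python
from h import *
st();ang('L')
```

```text
t 8.1 pos [481.3 152.4  99.6] rot [-3.139  0.005  2.873] F [ 0.3 -3.1  0.3] w 0.5
gx,gy,z [-93.4 -45.6 118.6] r 171.6 ang -0.118
```

Call:
step_arm(moves=[0,0.06,0,0,0,0,1])

```text
time: 8.18
tool_pos: [481.6, 153.7, 99.6]
tcp_rot: [-3.139, 0.005, 2.873]
contact_force: [-0.0, -3.2, 0.2]
grip_width: 0.2
```

Call:
step_arm(moves=[0,0.06,0,0,0,0,1])

```text
time: 8.27
tool_pos: [482.0, 155.0, 99.6]
tcp_rot: [-3.139, 0.005, 2.873]
contact_force: [0.2, -3.4, 0.7]
grip_width: 0.2
```

Call:
step_arm(moves=[0,0.06,0,0,0,0,1])

```text
time: 8.35
tool_pos: [482.3, 156.0, 99.6]
tcp_rot: [-3.138, 0.005, 2.873]
contact_force: [-1.6, -8.4, 3.1]
grip_width: 0.5
```

Call:
step_arm(moves=[0,0.06,0,0,0,0,1])

```text
time: 8.43
tool_pos: [482.3, 156.1, 99.6]
tcp_rot: [-3.136, 0.004, 2.873]
contact_force: [-3.3, -12.7, 3.9]
grip_width: 0.2
```

Call:
step_arm(moves=[0,-0.3,0,0,0,0,1,0,-0.8,0,0,0,0,1,0.2,-0.5,-0.5,0,0,0,1,0,0,-0.9,0,0,0,1,0,0,-0.9,0,0,0,1,0,0,-0.9,0,0,0,1,0,0,-0.9,0,0,0,1,0,0,0,0,0,0,-1])

```text
time: 9.1
tool_pos: [468.2, 127.8, 183.8]
tcp_rot: [3.141, 0.001, 2.872]
contact_force: [0.4, 0.8, 1.1]
grip_width: 3.4
```

Run:
```python
from h import *
st()
o=get_obs();im=capture("wrist");cv2.imwrite("pics/w4.png",im[:,:,::-1])
c=cam("wrist",o)
print(proj(c,[guard('L',*v) for v in [(-55,0,127.5),(-89,-20,122),(-89,-47,122),(-89,-20,108),(-75,79,89),(-75,-79,89)]]).round(0))
P=guard('R',-55,0,195);print(P);plan(P,G['R'][2]+np.pi,-1)
```

```text
t 9.1 pos [468.2 127.8 183.8] rot [3.141e+00 1.000e-03 2.872e+00] F [0.4 0.8 1.1] w 3.4
[[365. 276.]
 [342. 235.]
 [309. 235.]
 [339. 229.]
 [440. 236.]
 [270. 235.]]
[ 508.27805929 -184.48783638  195.        ]
16 rows, d [  40.8 -312.1   12.7] rv [ -0.   -0.1 -27.8]
[-0.38, -0.91, -0.04, 0.0, 0.0, -0.43, -1.0, -0.35, -0.92, -0.04, 0.0, 0.0, -0.43, -1.0, -0.33, -0.93, -0.04, 0.0, 0.0, -0.43, -1.0, -0.3, -0.94, -0.04, 0.0, 0.0, -0.43, -1.0, -0.27, -0.95, -0.04, 0.0, 0.0, -0.43, -1.0, -0.24, -0.95, -0.04, 0.0, 0.0, -0.43, -1.0, -0.21, -0.96, -0.04, 0.0, 0.0, -0.43, -1.0, -0.18, -0.97, -0.04, 0.0, 0.0, -0.43, -1.0]
[-0.15, -0.97, -0.04, 0.0, 0.0, -0.43, -1.0, -0.12, -0.98, -0.04, 0.0, 0.0, -0.43, -1.0, -0.09, -0.98, -0.04, 0.0, 0.0, -0.43, -1.0, -0.06, -0.98, -0.04, 0.0, 0.0, -0.43, -1.0, -0.03, -0.98, -0.04, 0.0, 0.0, -0.43, -1.0, 0.0, -0.98, -0.04, 0.0, 0.0, -0.43, -1.0, 0.02, -0.98, -0.04, 0.0, 0.0, -0.43, -1.0, 0.05, -0.98, -0.04, 0.0, 0.0, -0.43, -1.0]
```

View pics/w4.png

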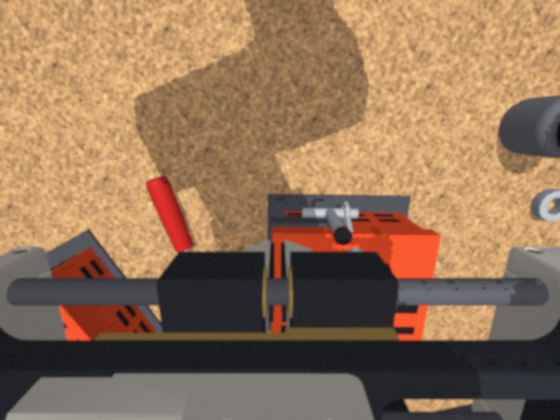

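Call:
step_arm(moves=[-0.38,-0.9,-0.1,0,0,-0.43,-1,-0.35,-0.9,-0.1,0,0,-0.43,-1,-0.33,-0.9,-0.1,0,0,-0.43,-1,-0.3,-0.9,-0.05,0,0,-0.43,-1,-0.27,-0.95,-0.05,0,0,-0.43,-1,-0.24,-0.95,-0.05,0,0,-0.43,-1,-0.2,-0.95,-0.05,0,0,-0.43,-1,-0.18,-0.95,-0.05,0,0,-0.43,-1])

```text
time: 9.82
tool_pos: [485.3, -26.2, 184.9]
tcp_rot: [3.134, -0.01, 3.13]
contact_force: [-0.8, 0.6, -0.7]
grip_width: 60.0
```

Run:
```python
from h import *
st()
P=guard('R',-55,0,195);plan(P,G['R'][2]+np.pi,-1)
```

```text
t 9.82 pos [485.3 -26.2 184.9] rot [ 3.134 -0.01   3.13 ] F [-0.8  0.6 -0.7] w 60.0
9 rows, d [  23.  -158.2   10.1] rv [  0.5  -0.5 -13. ]
[-0.14, -0.88, -0.06, 0.01, -0.02, -0.36, -1.0, -0.12, -0.88, -0.06, 0.01, -0.02, -0.36, -1.0, -0.09, -0.88, -0.06, 0.01, -0.02, -0.36, -1.0, -0.07, -0.89, -0.06, 0.01, -0.02, -0.36, -1.0, -0.05, -0.89, -0.06, 0.01, -0.02, -0.36, -1.0, -0.03, -0.89, -0.06, 0.01, -0.02, -0.36, -1.0, 0.0, -0.89, -0.06, 0.01, -0.02, -0.36, -1.0, 0.02, -0.89, -0.06, 0.01, -0.02, -0.36, -1.0]
[0.04, -0.89, -0.06, 0.01, -0.02, -0.36, -1.0]
```

Call:
step_arm(moves=[-0.14,-0.88,-0.1,0.05,0,-0.36,-1,-0.12,-0.88,-0.1,0.05,0,-0.36,-1,-0.1,-0.88,-0.1,0,0,-0.36,-1,-0.07,-0.88,-0.1,0,0,-0.36,-1,-0.05,-0.88,-0.05,0,0,-0.36,-1,-0.03,-0.88,-0.05,0,0,-0.36,-1,0,-0.9,-0.05,0,0,-0.36,-1,0,-0.9,-0.05,0,0,-0.36,-1])

```text
time: 10.48
tool_pos: [504.1, -171.1, 185.4]
tcp_rot: [3.127, -0.019, -2.941]
contact_force: [0.2, -0.1, -0.3]
grip_width: 92.2
```

Call:
step_arm(moves=[0,-0.3,-0.05,0,0,-0.3,-1,0,0,0,0,0,0,-1,0,0,0,0,0,0,-1])

```text
time: 10.73
tool_pos: [504.7, -179.7, 182.2]
tcp_rot: [3.123, -0.022, -2.923]
contact_force: [-0.2, 0.8, 0.1]
grip_width: 91.7
```

Run:
```python
from h import *
st()
o=get_obs();im=capture("wrist");cv2.imwrite("pics/w5.png",im[:,:,::-1])
c=cam("wrist",o)
print(proj(c,[guard('R',*v) for v in [(-55,0,127.5),(-55,0,140.5),(-89,-46,122),(-75,79,89),(-75,-79,89)]]).round(0))
P=guard('R',-55,0,195);plan(P,G['R'][2]+np.pi,-1)
```

```text
t 10.73 pos [ 504.7 -179.7  182.2] rot [ 3.123 -0.022 -2.923] F [-0.2  0.8  0.1] w 91.7
[[268. 230.]
 [268. 236.]
 [208. 185.]
 [358. 194.]
 [179. 194.]]
1 rows, d [ 3.7 -5.1 12.8] rv [ 1.1 -1.3  0.2]
[-0.11, -0.28, -0.65, 0.27, -0.32, 0.04, -1.0]
```

View pics/w5.png

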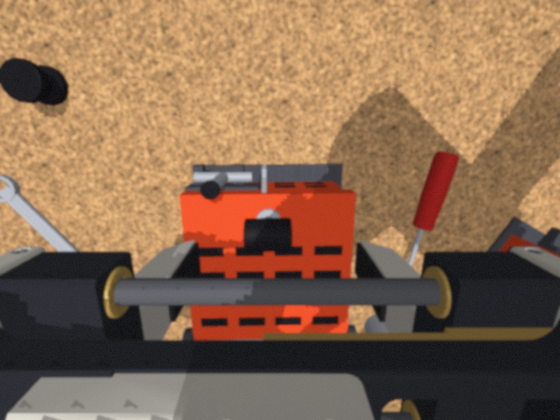

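Call:
step_arm(moves=[-0.1,-0.2,0,0.2,-0.25,0,-1,0,0,0.3,0,0,0,-1,0,0,0,0,0,0,-1])

```text
time: 11.03
tool_pos: [506.7, -180.4, 174.2]
tcp_rot: [3.135, -0.006, -2.922]
contact_force: [-0.7, -0.4, 0.4]
grip_width: 92.0
```

Run:
```python
from h import *
st()
P=guard('R',-55,0,109);plan(P,G['R'][2]+np.pi,-1)
```

```text
t 11.03 pos [ 506.7 -180.4  174.2] rot [ 3.135 -0.006 -2.922] F [-0.7 -0.4  0.4] w 92.0
4 rows, d [  1.5  -4.1 -65.2] rv [ 0.4 -0.3  0.2]
[-0.01, -0.06, 0.81, 0.02, -0.02, 0.01, -1.0, -0.01, -0.06, 0.81, 0.02, -0.02, 0.01, -1.0, -0.01, -0.06, 0.81, 0.02, -0.02, 0.01, -1.0, -0.01, -0.06, 0.82, 0.02, -0.02, 0.01, -1.0]
```

Call:
step_arm(moves=[0,-0.1,0.5,0,0,0,-1,0,-0.1,0.7,0.02,0,0,-1,0,-0.05,0.7,0.02,0,0,-1,0,0,0.7,0,0,0,-1,0,0,0.4,0,0,0,-1,0,0,0,0,0,0,-1])

```text
time: 11.53
tool_pos: [506.8, -182.2, 108.8]
tcp_rot: [3.135, -0.007, -2.92]
contact_force: [-0.8, 0.3, 0.1]
grip_width: 91.8
```

Run:
```python
from h import *
st()
P=guard('R',-55,0,109);plan(P,G['R'][2]+np.pi,-1)
```

```text
t 11.53 pos [ 506.8 -182.2  108.8] rot [ 3.135 -0.007 -2.92 ] F [-0.8  0.3  0.1] w 91.8
1 rows, d [ 1.4 -2.3  0.2] rv [ 0.4 -0.4  0.3]
[-0.04, -0.13, -0.01, 0.09, -0.11, 0.08, -1.0]
```

Call:
step_arm(moves=[0,-0.08,0,0.05,-0.05,0,1,0,0,0,0,0,0,1,0,0,0,0,0,0,1,0,0,0,0,0,0,1,0,0,0,0,0,0,1,0,0,0,0,0,0,1,0,0,0,0,0,0,1])

```text
time: 12.12
tool_pos: [508.5, -184.1, 110.8]
tcp_rot: [3.141, -0.001, -2.92]
contact_force: [0.3, -0.3, -0.0]
grip_width: 49.6
```

Call:
step_arm(moves=[0,0,0,0,0,0,1,0,0,0,0,0,0,1,0,0,0,0,0,0,1,0,0,0,0,0,0,1])

```text
time: 12.45
tool_pos: [508.9, -185.3, 111.2]
tcp_rot: [-3.14, -0.0, -2.92]
contact_force: [0.7, -0.2, -0.2]
grip_width: 35.9
```

Run:
```python
from h import *
st();ang('R')
```

```text
t 12.45 pos [ 508.9 -185.3  111.2] rot [-3.14 -0.   -2.92] F [ 0.7 -0.2 -0.2] w 35.9
gx,gy,z [-54.6  -0.9 130.2] r 137.1 ang 0.02
```

Call:
step_arm(moves=[0,0,0,0,0,0,1,-0.12,0,-0.32,0,0,0,1,-0.24,0,-0.64,0,0,0,1,-0.3,0,-0.6,0,0,0,1,-0.36,0,-0.57,0,0,0,1])

```text
time: 12.87
tool_pos: [523.5, -181.8, 145.1]
tcp_rot: [3.137, -0.017, -2.92]
contact_force: [-0.7, -6.4, -16.8]
grip_width: 36.0
```

Run:
```python
from h import *
st();ang('R')
```

```text
t 12.87 pos [ 523.5 -181.8  145.1] rot [ 3.137 -0.017 -2.92 ] F [ -0.7  -6.4 -16.8] w 36.0
gx,gy,z [-39.5  -0.7 164.1] r 138.9 ang 0.289
```

Call:
step_arm(moves=[-0.42,0,-0.5,0,-0.05,0,1,-0.47,0,-0.48,0,-0.05,0,1,-0.52,0,-0.43,0,-0.1,0,1,-0.56,0,-0.38,0,-0.1,0,1,-0.58,0,-0.32,0,-0.1,0,1])

```text
time: 13.28
tool_pos: [552.7, -175.0, 176.1]
tcp_rot: [3.125, -0.05, -2.92]
contact_force: [-21.3, -6.8, 2.1]
grip_width: 35.8
```

Run:
```python
from h import *
st();ang('R')
```

```text
t 13.28 pos [ 552.7 -175.   176.1] rot [ 3.125 -0.05  -2.92 ] F [-21.3  -6.8   2.1] w 35.8
gx,gy,z [ -9.6  -0.2 195.1] r 138.4 ang 0.601
```

Call:
step_arm(moves=[-0.52,0,-0.5,0,-0.2,0,1,-0.54,0,-0.45,0,-0.2,0,1,-0.4,0,-0.3,0,-0.1,0,1,0,0,0,0,0,0,1])

```text
time: 13.62
tool_pos: [572.7, -170.3, 190.7]
tcp_rot: [3.115, -0.047, -2.922]
contact_force: [1.9, 3.2, 8.6]
grip_width: 36.2
```

Run:
```python
from h import *
st();ang('R')
```

```text
t 13.62 pos [ 572.7 -170.3  190.7] rot [ 3.115 -0.047 -2.922] F [1.9 3.2 8.6] w 36.2
gx,gy,z [ 11.    0.  209.7] r 139.8 ang 0.782
```

Call:
step_arm(moves=[0,0,0,0,0,0,1,0,0,0,0,0,0,-1,0,0,0,0,0,0,-1,0,0,0,0,0,0,-1,0,0,0,0,0,0,-1,0,0,0,0,0,0,-1,0,0,0,0,0,0,-1,0,0,0,0,0,0,-1])

```text
time: 14.28
tool_pos: [572.9, -169.4, 191.6]
tcp_rot: [3.115, -0.045, -2.922]
contact_force: [0.4, 0.4, -1.1]
grip_width: 77.9
```

Run:
```python
from h import *
st();ang('R')
im=capture("scene");cv2.imwrite("pics/s4.png",im[:,:,::-1])
im=capture("wrist");cv2.imwrite("pics/w6.png",im[:,:,::-1])
```

```text
t 14.28 pos [ 572.9 -169.4  191.6] rot [ 3.115 -0.045 -2.922] F [ 0.4  0.4 -1.1] w 77.9
gx,gy,z [ 11.3   0.9 210.6] r 140.4 ang 0.788
```

View pics/s4.png

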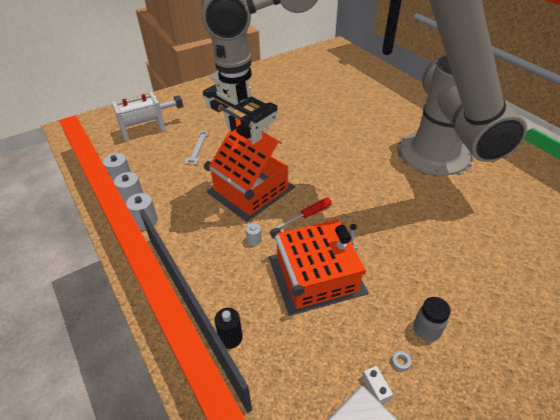

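View pics/w6.png

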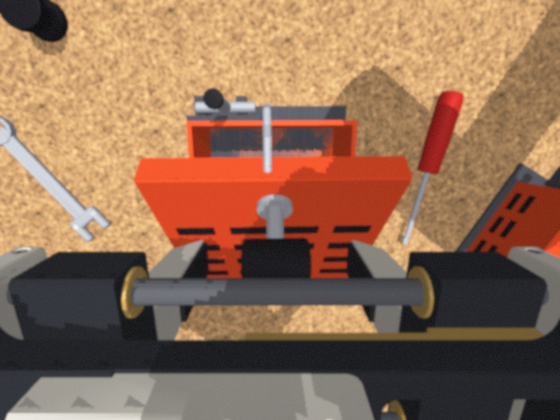

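Call:
step_arm(moves=[0,0,-0.4,0,0,0,-1,0,0,-0.7,0,0,0,-1,0,0,-0.7,0,0,0,-1,0,0,-0.7,0.1,-0.1,0,-1,0,0,-0.5,0.2,-0.3,0,1,0,0,0,0,0,0,1])

```text
time: 14.88
tool_pos: [576.0, -170.4, 255.9]
tcp_rot: [3.137, -0.016, -2.922]
contact_force: [0.5, -0.8, 0.9]
grip_width: 82.8
```

Call:
step_arm(moves=[0,0,0,0,0,0,1,0,0,0,0,0,0,1,0,0,0,0,0,0,1,0,0,0,0,0,0,1,0,0,0,0,0,0,1])

```text
time: 15.3
tool_pos: [575.1, -170.0, 255.4]
tcp_rot: [3.137, -0.016, -2.922]
contact_force: [0.3, 0.1, -0.2]
grip_width: 50.3
```

Run:
```python
from h import *
st();ang('R');plan(guard('R',12,0,235),G['R'][2]+np.pi,1)
o=get_obs();c=cam('wrist',o)
im=capture("wrist");cv2.imwrite("pics/w7.png",im[:,:,::-1])
a0=np.arctan2(42,130)
def ph(a,l,h): return guard('R',75-l*np.cos(a)+h*np.sin(a),0,85.5+l*np.sin(a)+h*np.cos(a))
for a in (.65,.7,.75,.8,.85): print(a,proj(c,[ph(a,130,42),ph(a,150,4)]).round(0).tolist())
```

```text
t 15.3 pos [ 575.1 -170.   255.4] rot [ 3.137 -0.016 -2.922] F [ 0.3  0.1 -0.2] w 50.3
gx,gy,z [ 1.340e+01 -1.000e-01  2.744e+02] r 198.7 ang 0.943
2 rows, d [ -1.4  -0.2 -20.4] rv [ 0.3 -0.9  0.2]
[0.03, 0.0, 0.51, 0.04, -0.12, 0.03, 1.0, 0.03, 0.0, 0.51, 0.04, -0.12, 0.03, 1.0]
0.65 [[277.0, 205.0], [277.0, 151.0]]
0.7 [[277.0, 213.0], [277.0, 158.0]]
0.75 [[277.0, 222.0], [277.0, 166.0]]
0.8 [[277.0, 231.0], [277.0, 174.0]]
0.85 [[277.0, 240.0], [277.0, 182.0]]
```

View pics/w7.png

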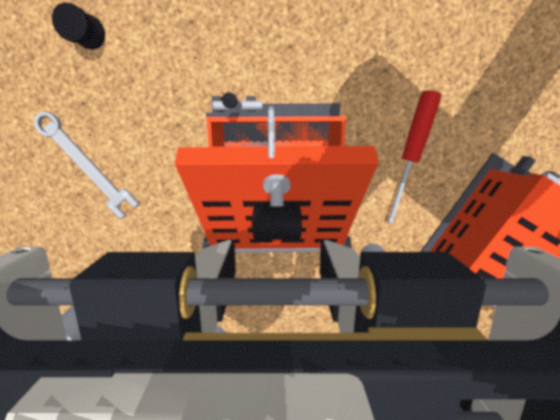

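Call:
step_arm(moves=[0.15,0,0,0,-0.15,0,1,0,0,0,0,0,0,1,0,0,0.3,0,0,0,1,0,0,0.3,0,0,0,1,0,0,0.3,0,0,0,1,0,0,0.2,0,0,0,1,0,0,0,0,0,0,1])

```text
time: 15.93
tool_pos: [571.0, -170.5, 229.3]
tcp_rot: [3.135, -0.007, -2.922]
contact_force: [0.7, 0.5, -0.1]
grip_width: 1.5
```

Run:
```python
from h import *
st();ang('R')
```

```text
t 15.93 pos [ 571.  -170.5  229.3] rot [ 3.135 -0.007 -2.922] F [ 0.7  0.5 -0.1] w 1.5
gx,gy,z [  9.3   0.3 248.3] r 175.5 ang 0.875
```

Call:
step_arm(moves=[0,0,0.15,0,0,0,1,0,0,0.15,0,0,0,1,0,0,0.05,0,0,0,1])

```text
time: 16.18
tool_pos: [571.0, -170.4, 221.2]
tcp_rot: [3.134, -0.008, -2.922]
contact_force: [-0.2, -0.5, 0.5]
grip_width: 0.4
```

Call:
step_arm(moves=[0,0,0.05,0,0,0,1])

```text
time: 16.27
tool_pos: [571.0, -170.4, 220.1]
tcp_rot: [3.134, -0.008, -2.922]
contact_force: [0.9, 0.4, 0.8]
grip_width: 0.5
```

Call:
step_arm(moves=[0,0,0.05,0,0,0,1])

```text
time: 16.35
tool_pos: [571.1, -170.4, 219.0]
tcp_rot: [3.134, -0.008, -2.922]
contact_force: [0.4, 0.3, 0.4]
grip_width: 0.4
```

Call:
step_arm(moves=[0,0,0.05,0,0,0,1])

```text
time: 16.43
tool_pos: [571.1, -170.4, 218.0]
tcp_rot: [3.135, -0.007, -2.922]
contact_force: [-0.2, -0.6, 0.1]
grip_width: 0.5
```

Call:
step_arm(moves=[0,0,0.04,0,0,0,1])

```text
time: 16.52
tool_pos: [571.2, -170.4, 217.2]
tcp_rot: [3.135, -0.007, -2.922]
contact_force: [0.6, 0.1, -0.1]
grip_width: 0.6
```

Call:
step_arm(moves=[0,0,0.04,0,0,0,1])

```text
time: 16.6
tool_pos: [571.2, -170.4, 216.5]
tcp_rot: [3.135, -0.007, -2.922]
contact_force: [-0.0, -0.7, 0.1]
grip_width: 0.5
```

Call:
step_arm(moves=[0,0,0.03,0,0,0,1])

```text
time: 16.68
tool_pos: [571.3, -170.5, 216.3]
tcp_rot: [3.135, -0.006, -2.922]
contact_force: [-1.3, 1.5, 4.8]
grip_width: 0.3
```

Call:
step_arm(moves=[0,0,0.01,0,0,0,1])

```text
time: 16.77
tool_pos: [571.3, -170.5, 216.4]
tcp_rot: [3.135, -0.006, -2.922]
contact_force: [-0.6, 0.1, 0.7]
grip_width: 0.5
```

Call:
step_arm(moves=[0,0,0.01,0,0,0,1])

```text
time: 16.85
tool_pos: [571.3, -170.5, 216.4]
tcp_rot: [3.136, -0.006, -2.922]
contact_force: [-0.5, 0.6, 0.8]
grip_width: 0.3
```

Call:
step_arm(moves=[0,0,0.03,0,0,0,1])

```text
time: 16.93
tool_pos: [571.3, -170.5, 216.2]
tcp_rot: [3.136, -0.006, -2.922]
contact_force: [-0.8, 0.9, 6.1]
grip_width: 0.1
```

Call:
step_arm(moves=[0,0,0.04,0,0,0,1])

```text
time: 17.02
tool_pos: [571.4, -170.5, 216.2]
tcp_rot: [3.136, -0.005, -2.922]
contact_force: [-2.7, 1.2, 7.8]
grip_width: 0.5
```

Call:
step_arm(moves=[0,0,0.03,0,0,0,1,0,0,0.03,0,0,0,1])

```text
time: 17.18
tool_pos: [571.3, -170.5, 216.3]
tcp_rot: [3.137, -0.004, -2.922]
contact_force: [-2.1, 0.7, 4.7]
grip_width: 0.5
```

Call:
step_arm(moves=[0,0,0.03,0,0,0,1,0,0,0.03,0,0,0,1])

```text
time: 17.35
tool_pos: [571.4, -170.5, 216.3]
tcp_rot: [3.138, -0.003, -2.922]
contact_force: [-2.4, 1.4, 6.5]
grip_width: 0.5
```

Call:
step_arm(moves=[0,0,0.03,0,0,0,1,0,0,0.03,0,0,0,1])

```text
time: 17.52
tool_pos: [571.4, -170.5, 216.3]
tcp_rot: [3.139, -0.002, -2.922]
contact_force: [-2.0, 1.3, 5.1]
grip_width: 0.4
```

Call:
step_arm(moves=[0,0,0.04,0,0,0,1])

```text
time: 17.6
tool_pos: [571.4, -170.5, 216.2]
tcp_rot: [3.139, -0.002, -2.922]
contact_force: [-3.3, 1.6, 8.4]
grip_width: 0.5
```

Call:
step_arm(moves=[0,0,0.04,0,0,0,1])

```text
time: 17.68
tool_pos: [571.4, -170.5, 216.2]
tcp_rot: [3.14, -0.001, -2.922]
contact_force: [-2.6, 0.6, 7.4]
grip_width: 0.3
```

Run:
```python
from h import *
for i in range(10):
    st(); im=capture("scene")
st()
cv2.imwrite("pics/s5.png",im[:,:,::-1])
```

```text
t 17.68 pos [ 571.4 -170.5  216.2] rot [ 3.140e+00 -1.000e-03 -2.922e+00] F [-2.6  0.6  7.4] w 0.3
t 17.73 pos [ 571.4 -170.5  216.2] rot [ 3.140e+00 -1.000e-03 -2.922e+00] F [-3.   0.5  7.3] w 0.2
t 17.78 pos [ 571.4 -170.5  216.2] rot [ 3.140e+00 -1.000e-03 -2.922e+00] F [-2.7  0.9  7.3] w 0.3
t 17.83 pos [ 571.4 -170.5  216.2] rot [ 3.140e+00 -1.000e-03 -2.922e+00] F [-2.6  0.4  7.7] w 0.6
t 17.88 pos [ 571.4 -170.5  216.2] rot [ 3.140e+00 -1.000e-03 -2.922e+00] F [-2.4  0.9  7.2] w 0.5
t 17.93 pos [ 571.4 -170.5  216.2] rot [ 3.140e+00 -1.000e-03 -2.922e+00] F [-2.6  1.2  7.3] w 0.2
t 17.98 pos [ 571.4 -170.5  216.2] rot [ 3.140e+00 -1.000e-03 -2.922e+00] F [-2.8  0.2  7.3] w 0.6
t 18.03 pos [ 571.4 -170.5  216.2] rot [ 3.140e+00 -1.000e-03 -2.922e+00] F [-2.4  1.2  6.5] w 0.2
t 18.08 pos [ 571.4 -170.5  216.2] rot [ 3.140e+00 -1.000e-03 -2.922e+00] F [-3.3  0.5  7.9] w 0.7
t 18.13 pos [ 571.4 -170.5  216.2] rot [ 3.140e+00 -1.000e-03 -2.922e+00] F [-3.7  0.7  8.2] w 0.5
t 18.18 pos [ 571.4 -170.5  216.2] rot [ 3.140e+00 -1.000e-03 -2.922e+00] F [-2.7  0.2  7.4] w 0.3
```

Call:
step_arm(moves=[0,0,-0.1,0,0,0,1,0,0,-0.5,0,0,0,1,0,0,-0.8,0,0,0,1,0,0,-0.8,0,0,0,1,0.4,0,-0.8,0,0,0,1,0.6,0,-0.5,0,0,0,1,0.6,0,-0.2,0,0,0,1,0,0,0,0,0,0,1])

```text
time: 18.85
tool_pos: [538.5, -177.9, 293.3]
tcp_rot: [3.138, -0.003, -2.921]
contact_force: [1.0, 0.2, 0.1]
grip_width: -0.0
```

Run:
```python
from h import *
st()
for n in ("scene","top","wrist"):
    im=capture(n);cv2.imwrite(f"pics/{n}9.png",im[:,:,::-1])
a=cv2.imread("pics/scene9.png")[90:330,170:400];b=cv2.imread("pics/top9.png")[130:270,160:420]
cv2.imwrite("pics/e1.png",cv2.resize(a,None,fx=2.5,fy=2.5));cv2.imwrite("pics/e2.png",cv2.resize(b,None,fx=3,fy=3))
```

```text
t 18.85 pos [ 538.5 -177.9  293.3] rot [ 3.138e+00 -3.000e-03 -2.921e+00] F [1.  0.2 0.1] w -0.0
```

View pics/e1.png

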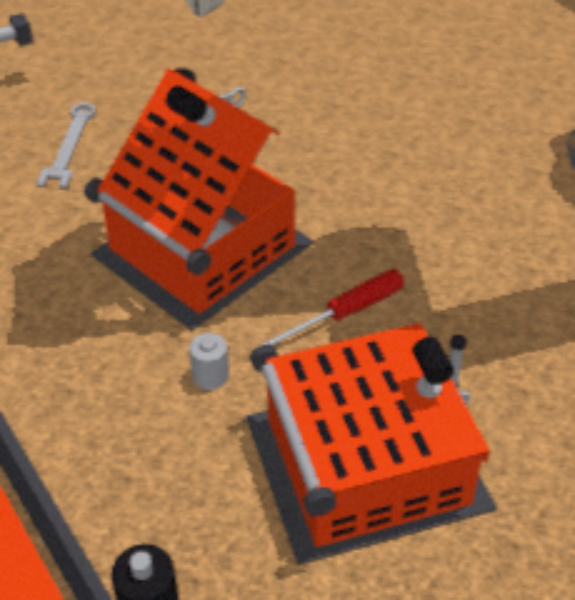

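View pics/e2.png

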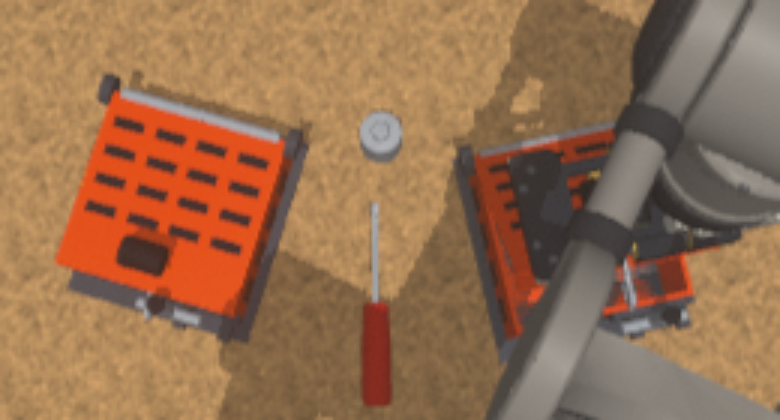

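Run:
```python
from h import *
c=cam('scene')
for a in (.6,.65,.7,.75,.8,.85):
    print(a,proj(c,[guard('R',75-130*np.cos(a)+42*np.sin(a),0,85.5+130*np.sin(a)+42*np.cos(a))]).round(1))
for a in (0,.05): print(a,proj(c,[guard('L',75-130*np.cos(a)+42*np.sin(a),0,85.5+130*np.sin(a)+42*np.cos(a))]).round(1))
print(proj(c,[guard('L',-89,y,121) for y in(-20,-25,-47)]))
```

```text
0.6 [[249.5 131.2]]
0.65 [[247.8 130.8]]
0.7 [[246.  130.5]]
0.75 [[244.1 130.3]]
0.8 [[242.2 130.3]]
0.85 [[240.3 130.4]]
0 [[343.3 233.2]]
0.05 [[342.6 231.5]]
[[353.50302499 225.15417042]
 [352.58428202 223.58765344]
 [348.61799497 216.82487409]]
```

Run:
```python
from h import *
st(); print(close_job()); st()
```

```text
t 19.0 pos [ 539.7 -177.3  291.5] rot [ 3.137 -0.004 -2.921] F [-0.1 -0.   0. ] w 0.7
the job is handed in; nothing more can be done
None
the job is handed in; nothing more can be done
```

The job is handed in at about 19 s. The left guard (the robot's +y side) has the worn hinge, and the right one is sound.

- **Worn hood (left):** I lifted it to about 0.79 rad and let go, and it sank shut. I then pushed its bolt to the hard stop. It took about 3 N along the way and peaked near 13–14 N at the stop, under the 20 N limit. The last pictures show the hood shut and the post at its home position.
- **Sound hood (right):** I lifted it and let go, and it stood at about 0.73–0.75 rad. I pressed its knob with shut fingertips at about 7.4 N, steady for 0.5 s. The highest reading was about 9 N, and the contact height stayed at 216 mm throughout.
- **End state:** the last pictures show the right hood still half open at about 0.73 rad, with its bolt untouched and drawn. The arm was raised clear, the force read about zero, and none of the bystanders in view had moved.

**Not perfect:**
- The first presses dipped to about 1 N and then ran at 4.7–6.5 N before I settled on the steady hold.
- I did not measure the contact-free time of the right hood directly. The fingers were off it for about 2 s between release and the push.
- My angles come from the pictures and the gripper pose. They agree with each other to about 0.05 rad.

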